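# Set the bench dogs and hold a barrel head board in the jig

## Task

Stand the two wooden dogs in the two bores of the jig's bed, one each, pushed or dropped fully home, and leave them there. Then slide the bevelled head board flush against the metal fence with its end up against the dogs, and finish while still holding it there with one firm diagonal push of the fingers, pressed against the fence and down on the bed at once; do not let go at the end. Leave the bottle, the tape roll and the blue tin alone.

Things in the scene. Friction and masses are not known exactly. Their poses are not given: they have to be found in the camera images.
- jig: The jig, fixed on the bench: dark wood base 250 x 310 x 8 mm carrying the bed and the fence. Origin: centre of the base's underside, on the bench top. Its x axis points to the fence (away from the robot), its y axis along the fence towards the end with the bores; it stands turned by up to 0.3 rad.
- bed: White laminate bed of the jig, 220 (jig x) x 280 (jig y) x 36 mm, centred on the jig; top face 44 mm above the bench. The board lies and slides on it. Origin: centre of its underside, 8 mm above the bench; axes as the jig's.
- fence: Aluminium fence fixed on the far edge of the bed, 25 x 280 mm, standing 30 mm above the bed. Origin: centre of its underside, at the height of the bed's top, at jig x = +97.5 mm; the face that the board goes against lies 12.5 mm nearer the robot, at jig x = +85 mm.
- bed_hole0 (a point): Centre of the mouth, level with the bed's top, of the round bore nearer the fence, at jig x +60, y +105 mm. Bore 19.5 mm wide, 30 mm deep, blind, mouth chamfered 2 mm.
- bed_hole1 (a point): The same for the other bore, at jig x +20, y +105 mm.
- dog_a: A loose bench dog: plain round dark wood peg, 18 mm in diameter, 70 mm long, 50 g, foot chamfered; stands upright on the bench to the left of the jig. Origin: centre of its foot; z up along the peg. Fully home in a bore, 40 mm of it stand out of the bed. The dogs are alike: either may go in either bore.
- dog_b: The second bench dog, the same as dog_a.
- board: Loose oak head board on the bed, 70 mm (its x) x 120 mm (y) x 28 mm thick, about 0.2 kg. Origin: centre of its underside; z up. -x side towards the robot, bevelled. Starts up to 0.3 rad askew, clear of fence and bores. Seated, its straight +x edge lies along the fence and its +y end against the two dogs: origin at jig x +50, y +36 mm.
- bevel (a point): Middle of the board's bevel: 45 degree face along its whole -x long edge, from 14 mm up at board x = -35 mm to 28 mm up at x = -21 mm; a place to push down and towards the fence. A firm push is 10 to 25 N, clearly downward but flatter than 45 degrees, since bed friction (0.4 to 0.6) takes part of it.
- bottle: Green glass bottle, 66 mm in diameter, 220 mm high, on the bench to the right; leave alone. Origin: centre of its underside.
- tape: Yellow roll of tape, 100 mm in diameter, 30 mm high, on the bench to the right; leave alone. Origin: centre of its underside.
- tin: Blue tin with a steel lid, 64 mm in diameter, 90 mm high, on the bench at the far left; leave alone. Origin: centre of its underside.

How it is judged (in metres and radians):
On the way, in this order (a step that is already met when the one before it is completed fails the run):
1. both dogs stand fully home in the bores, one in each, released (((horizontal distance between dog_a and bed_hole0 below 0.004 m and z of dog_a in the frame of bed_hole0 below -0.026 m and angle between each of dog_a, dog_b's own z axis and vertical below 0.13 rad and horizontal distance between dog_b and bed_hole1 below 0.004 m and z of dog_b in the frame of bed_hole1 below -0.026 m) or (horizontal distance between dog_a and bed_hole1 below 0.004 m and z of dog_a in the frame of bed_hole1 below -0.026 m and angle between each of dog_a, dog_b's own z axis and vertical below 0.13 rad and horizontal distance between dog_b and bed_hole0 below 0.004 m and z of dog_b in the frame of bed_hole0 below -0.026 m)) and contact force between the arm and dog_a below 0.05 N and contact force between the arm and dog_b below 0.05 N), for 0.2 s.
2. with the dogs in place, the board lies flush at the fence with its end at the dogs (((horizontal distance between dog_a and bed_hole0 below 0.004 m and z of dog_a in the frame of bed_hole0 below -0.026 m and angle between each of dog_a, dog_b's own z axis and vertical below 0.13 rad and horizontal distance between dog_b and bed_hole1 below 0.004 m and z of dog_b in the frame of bed_hole1 below -0.026 m) or (horizontal distance between dog_a and bed_hole1 below 0.004 m and z of dog_a in the frame of bed_hole1 below -0.026 m and angle between each of dog_a, dog_b's own z axis and vertical below 0.13 rad and horizontal distance between dog_b and bed_hole0 below 0.004 m and z of dog_b in the frame of bed_hole0 below -0.026 m)) and x of board in the frame of jig between 0.0465 and 0.0535 m and y of board in the frame of jig between 0.031 and 0.042 m and z of board in the frame of jig between 0.041 and 0.047 m and angle between the y axis of board and the y axis of jig, either way round below 0.05 rad and angle between board's own z axis and vertical below 0.05 rad), for 0.1 s.
At the end, for the whole second after the job is handed in: Dogs in the bores, one each (within 4 mm, 26 mm deep, upright within 0.13 rad), not touched; board flat, within 3.5 mm of the fence, 5 mm of the dogs, square within 0.05 rad, still, and held: fingers over 4 N, on fence over 2.5 N, on bed over 5 N (all of step 2 and contact force between the arm and dog_a below 0.05 N and contact force between the arm and dog_b below 0.05 N and contact force between board and fence above 2.5 N and contact force between board and bed above 5 N and contact force between the fingers and board above 4 N and linear speed of board below 0.02 m/s); the arm keeps its last pose, push and grip.
It fails at once if the bottle is disturbed (moved over 20 mm) (distance of bottle from where it was at the start of the episode above 0.02 m).
It fails at once if the tape is disturbed (moved over 20 mm) (distance of tape from where it was at the start of the episode above 0.02 m).
It fails at once if the tin is disturbed (moved over 20 mm) (distance of tin from where it was at the start of the episode above 0.02 m).
It also fails if it takes over 72 s, if anything falls off the work surface, if the arm or the gripper's body presses on something with over 40 N, if the wrist force passes 120 N, or if a joint passes its speed limit or range.

## Robot

A 6-joint arm with a two-finger parallel gripper is mounted at the origin on the work surface. World frame = base frame: x ahead of the robot, y to its left, z up, the work surface at z = 0. Lengths are in mm, angles in rad, forces in N, time in s.
With the tool pointing down it reaches from about 350 to 875 mm from the base axis. Payload 4.2 kg.
Tool frame: the origin (TCP) lies between the finger pads; the fingertips stand 17 mm ahead of it and the grasp point (between the pads) lies 2 mm behind it; z points along the fingers, y is the line along which they close (so a half turn about z gives the same grasp; the last joint's range is limited). The gripper opens to 85 mm and grips with 20 to 120 N. Pads are 22 mm wide; open, the fingers measure 114 mm over their backs; the gripper's body (76 mm by 85 mm) begins 54 mm behind the grasp point. The pads swing forward as they close: fully open they stand 13 mm farther back than shut.
Start: joints at [1.582, 0.385, 0.008, 0, -1.194, -0.259], TCP at [153.263, 605.896, 248.312] pointing down, gripper open.
Joint ranges: [-3.14, 3.14], [-1.21, 2.06], [-1.07, 1.41], [-3.16, 2.05], [-2.99, -0.16], [-3.1, 3.1]. Speed limits (rad/s): [2.79, 2.79, 3.14, 3.14, 3.14, 3.14].

## Interface

Orientations are given as a unit quaternion [x, y, z, w].
In Python, from bench import arm gives the robot as it stands.
- The arm moves only by the shell command python3 jog.py 'ROWS' [OPENING]. ROWS is a JSON list that holds a single list of rows (three levels of brackets), with 1 to 10 rows, each of 6 numbers: dx, dy, dz in mm, then a rotation vector rx, ry, rz in rad; each row is the pose to reach, as a shift and turn from the pose commanded when the command began, along the tool's axes at that moment; what a row does not reach only later rows make up. A row lasts 1/10 s, in which the tool goes at most 50 mm and 0.15 rad, less where a joint would pass 70% of its speed; a pose out of reach is approached as far as the arm can. OPENING is the finger opening in mm, set as the command begins (- or left out keeps the last). The fingers move at their own pace and stop on an object; the grip force is fixed at half the most. Time passes only in rows, so rows that do not move let the fingers close. It prints the time, the measured TCP pose, the force, the opening and the grip force at its end. Input that does not fit is refused with a message, and nothing moves.
- arm.read_state(): the state, without advancing time (a new reading comes with each control period).
- arm.get_image(name): name is "scene" or "side" or "wrist"; returns the picture (480x640x3 uint8, blue, green, red); there is no depth.
- arm.get_calibration(name): a dict with "K" (3x3 intrinsics, pixels), "rvec" (rotation vector, rad) and "tvec" (3), from world to camera coordinates, as OpenCV has them. Camera axes: x right, y down, z forward; pixel columns grow to the right and rows downward; lengths in mm; the calibration is good to about 2 mm. A picture is of the moment at which its call begins: read the wrist's pose just before it. get_calibration takes no time and is no camera call; for the wrist camera it gives the pose at the moment of the call.
- arm.job_done(): hands the job in; it is judged then, once.
The state is a dict: "clock": time; "joints": joint angles; "joint_vel": joint speeds; "joint_efforts": joint torques, N m; "position": TCP position; "ee_rot": TCP orientation; "contact_force": force on the tool from outside, world axes, zero at the start; "wrist_torque": the same for the moment, N m; "gripper_width": finger opening in mm; "grasp_force": force on a finger pad.
Only numpy, scipy, OpenCV 4.12 (cv2) and the standard library are available. Lean on these libraries where they do the work, as an engineer would, in place of code of your own. Each camera call takes 0.05 s, during which the arm holds its last target. There are 200 camera calls.

## Working session

There is one attempt and no reset: what is moved stays moved. The work goes in short steps, Python scripts to look and compute and a shell command to move; the robot and the scene stay as the last step left them, time stands still between calls to the robot, and variables do not carry over. Pictures are saved under pics/ and viewed, at most 10 in all, crops included, and the job is handed in when it is done.

```bash
ls; mkdir -p pics; python3 - <<'E'
from bench import arm
import cv2
print(arm.read_state())
for n in ("scene","side"):
    cv2.imwrite(f"pics/{n}0.png",arm.get_image(n)); c=arm.get_calibration(n); print(n,c)
E
```

```text
bench.py
jog.py
pics
{'clock': 0.0, 'joints': array([ 1.58160082e+00,  3.85547349e-01,  6.62005331e-03, -5.39391346e-04,
       -1.19398570e+00, -2.58612989e-01]), 'joint_vel': array([ 0.00038561, -0.00093523, -0.00155292,  0.00018745, -0.00090523,
       -0.00075324]), 'joint_efforts': array([-5.06738979e-04, -3.92285299e+01,  1.88403815e+01,  4.18626264e+00,
       -4.56544323e-03, -3.11189048e-06]), 'position': array([153.12741145, 605.38198216, 247.21884412]), 'ee_rot': array([ 9.92320795e-01, -1.23686121e-01, -1.06262470e-04,  1.08241118e-03]), 'contact_force': array([-0.63530324,  0.91652003,  0.39228134]), 'wrist_torque': array([-0.0513864 , -0.02538072,  0.02439242]), 'grasp_force': 0.0, 'gripper_width': 85.40555357349693}
scene {'K': array([[505.2605572 ,   0.        , 320.06288707],
       [  0.        , 505.2605572 , 235.7889595 ],
       [  0.        ,   0.        ,   1.        ]]), 'rvec': array([ 1.38939354,  2.43130089, -0.69426525]), 'tvec': array([ 316.88216802, -363.98514576, 1273.64513445])}
side {'K': array([[549.3560676 ,   0.        , 310.92801534],
       [  0.        , 549.3560676 , 237.04957722],
       [  0.        ,   0.        ,   1.        ]]), 'rvec': array([ 0.14085649, -2.8145373 ,  1.26897817]), 'tvec': array([ 557.14191648,  111.33600201, 1267.25175466])}
```
View pics/scene0.png

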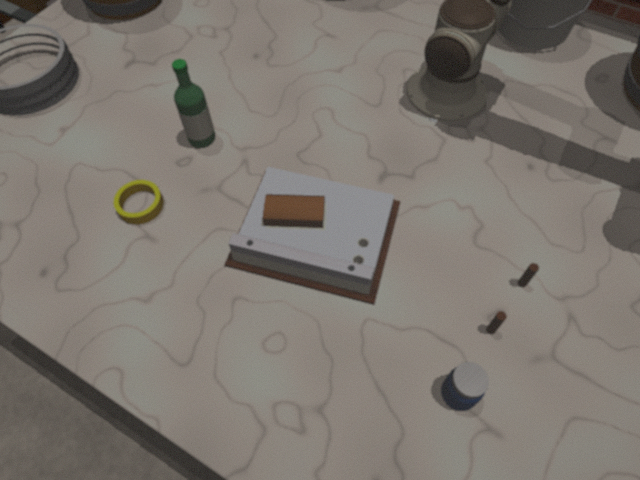

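View pics/side0.png

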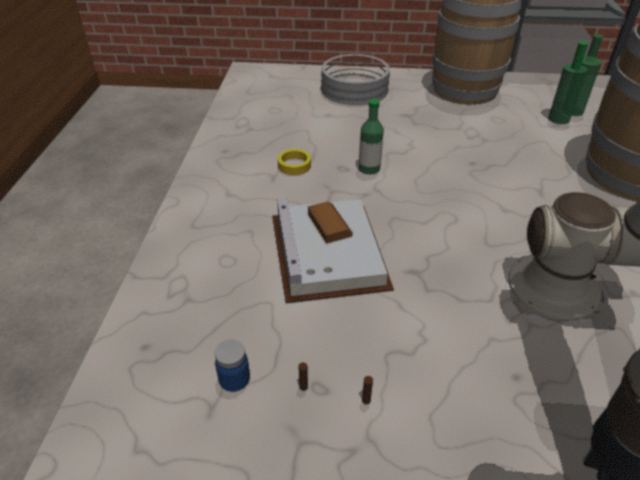

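The scene view shows the jig at about (230-400, 170-300), the bores near (363,242) and (358,260), and the dogs' feet near (523,284) and (492,331). In the side view the feet are near (303,388) and (367,402).

```bash
cat > h.py <<'E'
from bench import arm
import numpy as np, cv2
from scipy.spatial.transform import Rotation as R
def ray(c,px):
    Rm=cv2.Rodrigues(np.array(c['rvec'],float))[0]; o=-Rm.T@c['tvec']
    d=Rm.T@np.linalg.inv(c['K'])@[px[0],px[1],1.]; return o,d
def onz(c,px,z):
    o,d=ray(c,px); return o+d*(z-o[2])/d[2]
def proj(c,p):
    return cv2.projectPoints(np.array(p,float).reshape(-1,3),np.array(c['rvec'],float),np.array(c['tvec'],float),np.array(c['K'],float),None)[0].reshape(-1,2)
def to_tool(target,q=None):
    s=arm.read_state(); r=R.from_quat(s['ee_rot'])
    return r.inv().apply(np.array(target)-s['position'])
E
python3 - <<'E'
from h import *
c=arm.get_calibration("scene"); s=arm.get_calibration("side")
for p in [(523,284),(492,331)]: print('dog scene',onz(c,p,0)[:2].round(1))
for p in [(367,402),(303,388)]: print('dog side',onz(s,p,0)[:2].round(1))
for p in [(363.5,242.5),(358,260)]: print('hole scene',onz(c,p,44)[:2].round(1))
for p in [(328,269.5),(311,272)]: print('hole side',onz(s,p,44)[:2].round(1))
for p in [(228,264),(376,300),(400,201)]: print('base scene',onz(c,p,8)[:2].round(1))
for p in [(287,300),(391,290),(274,214)]: print('base side',onz(s,p,8)[:2].round(1))
w=arm.get_calibration("wrist"); print(w, arm.read_state()['position'])
A=cv2.resize(arm.get_image("scene")[160:310,220:410],None,fx=4,fy=4,interpolation=cv2.INTER_CUBIC)
cv2.imwrite("pics/jigA.png",A)
cv2.imwrite("pics/w0.png",arm.get_image("wrist"))
E
```

```text
dog scene [420.8 345.2]
dog scene [543.5 327.8]
dog side [416.9 346.2]
dog side [541.5 327.6]
hole scene [519.2  40.3]
hole scene [559.2  49.7]
hole side [516.4  41.8]
hole side [554.1  53.4]
base scene [ 680.7 -179.2]
base scene [600.4 113.4]
base scene [367.9  50.8]
base side [602.4 110.7]
base side [370.9  57.9]
base side [ 678.5 -188.9]
{'K': array([[345.5798217 ,   0.        , 317.97695477],
       [  0.        , 345.5798217 , 241.64988911],
       [  0.        ,   0.        ,   1.        ]]), 'rvec': array([-1.80250805,  2.31617807,  0.34741462]), 'tvec': array([624.88433845, -39.23543648, 379.38175274])} [153.17014412 605.45631073 247.34376187]
```

View pics/jigA.png

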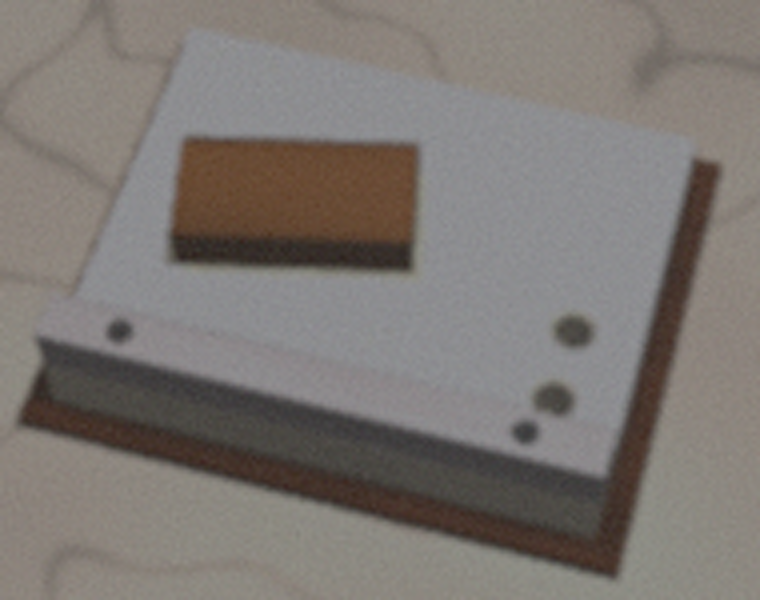

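View pics/w0.png

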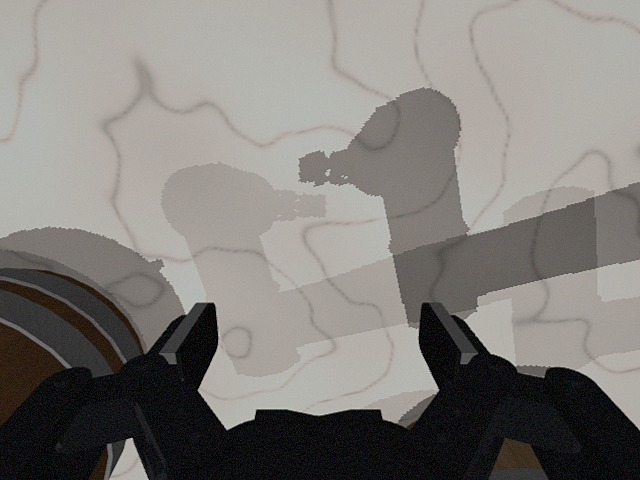

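The crop puts the bores at scene (363.5,242.8) and (358.2,260), with the base corners crisp. The wrist view shows only the bench so far. I'll fit the jig pose, then move the wrist camera over the dogs.

```bash
python3 - <<'E'
from h import *
from scipy.optimize import least_squares
c=arm.get_calibration("scene")
m=[((-110,140,44),(692,140)),((-110,-140,44),(190,32)),((20,105,44),(574,331)),((60,105,44),(553,400)),((125,-155,8),(20,424)),((125,155,8),(617,577)),((-125,155,8),(721,163)),((110,140,74),(605,475)),((110,-140,74),(40,338))]
P=np.array([a for a,_ in m],float); U=np.array([b for _,b in m],float)/4+[220,160]
def W(v,P): 
    r=R.from_rotvec([0,0,v[2]]); return r.apply(P)+[v[0],v[1],0]
f=lambda v:(proj(c,W(v,P))-U).ravel()
s=least_squares(f,[500,-40,.25],x_scale=[1,1,.01],loss='soft_l1'); print('jig',s.x,f(s.x).reshape(-1,2).round(1).tolist())
print('holes',W(s.x,np.array([(60,105,44),(20,105,44.]))) if 0 else W(s.x,np.array([(60,105,44),(20,105,44)])))
for q in [(185,138),(418,145),(174,237),(411,245)]: print('board top',onz(c,np.array(q)/4+[220,160],72)[:2])
w=arm.get_calibration("wrist");st=arm.read_state();r=R.from_quat(st['ee_rot'])
o,d=ray(w,(320,240)); print('cam in tool',r.inv().apply(o-st['position']),r.inv().apply(d), 'right',r.inv().apply(ray(w,(660,240))[1]-d))
E
```

```text
File "<stdin>", line 10
    print('holes',W(s.x,np.array([(60,105,44),(20,105,44.]))) if 0 else W(s.x,np.array([(60,105,44),(20,105,44)])))
                                                         ^
SyntaxError: closing parenthesis ']' does not match opening parenthesis '('
```

```bash
python3 - <<'E'
from h import *
from scipy.optimize import least_squares
c=arm.get_calibration("scene")
m=[((-110,140,44),(692,140)),((-110,-140,44),(190,32)),((20,105,44),(574,331)),((60,105,44),(553,400)),((125,-155,8),(20,424)),((125,155,8),(617,577)),((-125,155,8),(721,163)),((110,140,74),(605,475)),((110,-140,74),(40,338))]
P=np.array([a for a,_ in m],float); U=np.array([b for _,b in m],float)/4+[220,160]
def W(v,P): 
    r=R.from_rotvec([0,0,v[2]]); return r.apply(P)+[v[0],v[1],0]
f=lambda v:(proj(c,W(v,P))-U).ravel()
s=least_squares(f,[500,-40,.25],x_scale=[1,1,.01],loss='soft_l1'); print('jig',s.x,f(s.x).reshape(-1,2).round(1).tolist())
print('holes',W(s.x,np.array([(60,105,44),(20,105,44)])))
for q in [(185,138),(418,145),(174,237),(411,245)]: print('board top',onz(c,np.array(q)/4+[220,160],72)[:2])
w=arm.get_calibration("wrist");st=arm.read_state();r=R.from_quat(st['ee_rot'])
o,d=ray(w,(320,240)); print('cam in tool',r.inv().apply(o-st['position']),r.inv().apply(d), 'right',r.inv().apply(ray(w,(660,240))[1]-d))
E
```

```text
jig [ 5.27502631e+02 -6.63581158e+01  2.60122374e-01] [[1.0, -0.1], [-0.4, -0.6], [-0.2, -0.0], [0.3, -0.1], [-1.2, -0.2], [0.8, -0.4], [0.1, 0.0], [0.4, 1.0], [-2.0, 0.1]]
holes [[558.47826664  50.5414565   44.        ]
 [519.8239262   40.25350406  44.        ]]
board top [ 534.089986   -176.99644088]
board top [478.49309795 -72.57320276]
board top [ 586.7474505  -148.10714468]
board top [532.13986206 -44.98284692]
cam in tool [  74.61397629   -1.24159516 -124.86812782] [-0.29111441  0.00681707  0.95669378] right [ 2.46686012e-04  9.83853283e-01 -9.15278139e-04]
```

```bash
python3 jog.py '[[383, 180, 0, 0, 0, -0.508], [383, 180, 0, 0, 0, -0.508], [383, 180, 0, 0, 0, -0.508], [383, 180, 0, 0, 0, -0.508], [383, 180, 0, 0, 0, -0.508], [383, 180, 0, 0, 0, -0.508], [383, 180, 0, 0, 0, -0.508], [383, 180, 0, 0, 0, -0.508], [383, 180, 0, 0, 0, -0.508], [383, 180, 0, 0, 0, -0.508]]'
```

```text
refused: ROWS must be a list holding one list of rows, three levels of brackets. Nothing was moved.
```

Refused on format, not on reach. It needs a list holding one list of rows, three levels of brackets.

```bash
python3 jog.py '[[[383, 180, 0, 0, 0, -0.508], [383, 180, 0, 0, 0, -0.508], [383, 180, 0, 0, 0, -0.508], [383, 180, 0, 0, 0, -0.508], [383, 180, 0, 0, 0, -0.508], [383, 180, 0, 0, 0, -0.508], [383, 180, 0, 0, 0, -0.508], [383, 180, 0, 0, 0, -0.508], [383, 180, 0, 0, 0, -0.508], [383, 180, 0, 0, 0, -0.508]]]'
python3 jog.py '[[[0, 0, 0, 0, 0, 0], [0, 0, 0, 0, 0, 0]]]'
python3 - <<'E'
from h import *
s=arm.read_state(); print(s['clock'],s['position'],R.from_quat(s['ee_rot']).as_matrix().round(3)); w=arm.get_calibration("wrist")
im=arm.get_image("wrist"); cv2.imwrite("pics/w1.png",im)
np.save('w1.npy',np.r_[np.ravel(w['rvec']),np.ravel(w['tvec'])])
E
```

```text
clock: 1.2
position: [482.5, 335.0, 247.8]
ee_rot: [0.992, 0.127, -0.0, 0.0]
contact_force: [-0.6, 0.4, -0.3]
gripper_width: 85.2
grasp_force: 0.0
clock: 1.4
position: [479.8, 338.0, 248.2]
ee_rot: [0.991, 0.13, -0.0, -0.0]
contact_force: [-0.4, 0.1, 0.2]
gripper_width: 85.8
grasp_force: 0.0
1.4 [479.79077684 337.96535743 248.2134468 ] [[ 0.966  0.258 -0.   ]
 [ 0.258 -0.966 -0.   ]
 [-0.    -0.    -1.   ]]
```

View pics/w1.png

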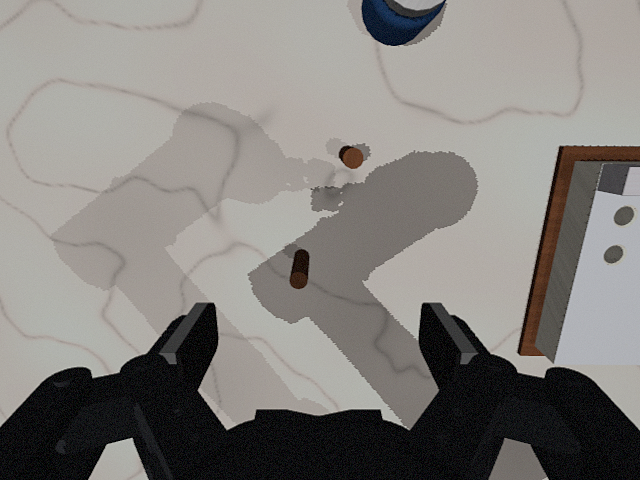

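The wrist view shows the dog tops at (299,281) and (352,157), and the bores at (613,255) and (624,216).

```bash
python3 - <<'E'
from h import *
w=arm.get_calibration("wrist")
for p in [(299,281),(352,157)]: a=onz(w,p,70); print('dogtop',a.round(1),'tool delta',to_tool([a[0],a[1],56]).round(1))
for p in [(300,254),(344,155)]: print('dogfoot~',onz(w,p,0).round(1))
for p in [(613,254.5),(624,215.5)]: print('hole',onz(w,p,44).round(1))
for p in [(520,354),(557.5,147)]: print('base',onz(w,p,8).round(1))
E
```

```text
dogtop [418.7 341.9  70. ] tool delta [-57.9 -19.3 192.3]
dogtop [541.9 326.1  70. ] tool delta [ 57.   27.8 192.3]
dogfoot~ [420.7 345.    0. ]
dogfoot~ [539.3 327.2   0. ]
hole [517.5  41.4  44. ]
hole [556.5  51.3  44. ]
base [367.3  52.    8. ]
base [603.6 119.8   8. ]
```

```bash
python3 jog.py '[[[-28, -10, 40, 0, 0, 0], [-57, -21, 80, 0, 0, 0], [-57, -21, 120, 0, 0, 0], [-57, -21, 160, 0, 0, 0], [-57, -21, 180, 0, 0, 0], [-57, -21, 192, 0, 0, 0], [-57, -21, 192, 0, 0, 0], [-57, -21, 192, 0, 0, 0]]]'
python3 jog.py '[[[0, 0, 0, 0, 0, 0], [0, 0, 0, 0, 0, 0], [0, 0, 0, 0, 0, 0], [0, 0, 0, 0, 0, 0], [0, 0, 0, 0, 0, 0], [0, 0, 0, 0, 0, 0], [0, 0, 0, 0, 0, 0]]]' 5
python3 jog.py '[[[0, 0, -50, 0, 0, 0], [0, 0, -80, 0, 0, 0], [0, 0, -80, 0, 0, 0], [0, 0, -80, 0, 0, 0]]]'
python3 - <<'E'
from h import *
print(to_tool([558,50.9,136]), arm.read_state()['position'])
E
```

```text
clock: 2.25
position: [420.2, 344.1, 57.3]
ee_rot: [0.991, 0.13, 0.001, -0.001]
contact_force: [-0.7, 0.5, -1.2]
gripper_width: 84.9
grasp_force: 0.0
clock: 2.95
position: [420.1, 343.2, 56.7]
ee_rot: [0.992, 0.13, 0.0, -0.0]
contact_force: [-0.3, -0.1, 4.0]
gripper_width: 16.3
grasp_force: 58.4
clock: 3.35
position: [419.7, 343.1, 136.5]
ee_rot: [0.992, 0.129, 0.0, -0.001]
contact_force: [-0.1, -0.4, -1.5]
gripper_width: 16.6
grasp_force: 58.6
[5.86195875e+01 3.17859755e+02 2.12686544e-01] [419.7366309  343.05419724 136.53915503]
```

```bash
python3 jog.py '[[[10, 50, 0, 0, 0, 0], [20, 100, 0, 0, 0, 0], [30, 150, 0, 0, 0, 0], [40, 200, 0, 0, 0, 0], [38, 250, 0, 0, 0, 0], [38, 300, 0, 0, 0, 0], [38, 318, 0, 0, 0, 0], [38, 318, 0, 0, 0, 0], [38, 318, 0, 0, 0, 0], [38, 318, 0, 0, 0, 0]]]'
python3 - <<'E'
from h import *
s=arm.read_state();print(s['position'],s['clock'])
w=arm.get_calibration("wrist"); np.savez('w2.npz',**{k:w[k] for k in('K','rvec','tvec')})
im=arm.get_image("wrist"); cv2.imwrite("pics/w2.png",cv2.resize(im[150:450,120:520],None,fx=2,fy=2,interpolation=cv2.INTER_CUBIC))
E
```

```text
clock: 4.35
position: [537.9, 46.2, 135.4]
ee_rot: [0.991, 0.13, -0.001, 0.0]
contact_force: [-0.5, 0.6, 0.1]
gripper_width: 16.5
grasp_force: 58.8
[537.88448738  46.22709372 135.42474864] 4.35
```

View pics/w2.png

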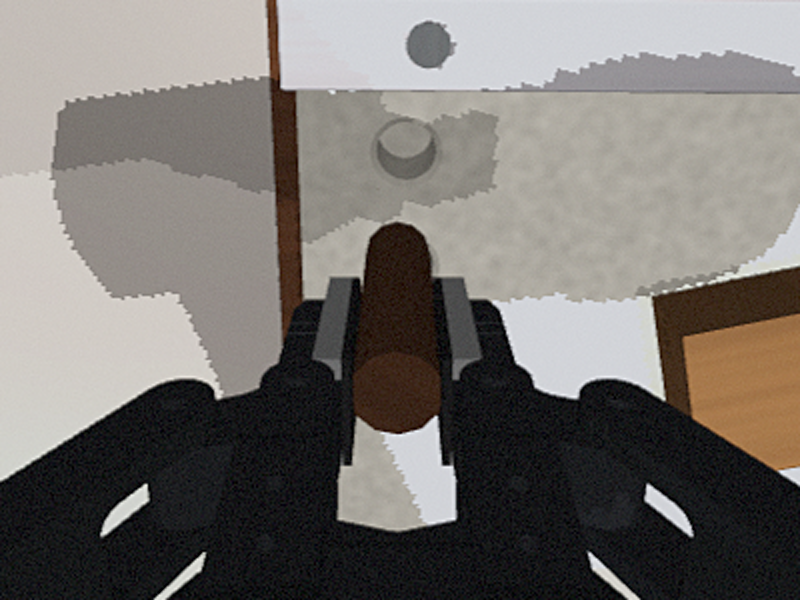

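The view shows the bore mouth centred at crop (406,149), the held dog's top centred at (397,392), and the leading edge of its foot at (398,223). The fence edge is level in the image, so the yaw is right.

```bash
python3 - <<'E'
from h import *
w=dict(np.load('w2.npz')); f=lambda p:(120+p[0]/2,150+p[1]/2)
st=arm.read_state(); r=R.from_quat(st['ee_rot']); T=lambda p:r.inv().apply(p-st['position']).round(2)
print('hole',onz(w,f((406,149)),44), T(onz(w,f((406,149)),44)))
print('hole widths',T(onz(w,f((372,149)),44)),T(onz(w,f((440,149)),44)),T(onz(w,f((406,116)),44)),T(onz(w,f((406,182)),44)))
print('fence', T(onz(w,f((320,91)),74)),T(onz(w,f((790,93)),74)))
print('top',T(onz(w,f((397,392)),149)),'foot edge',T(onz(w,f((398,223)),79)))
E
```

```text
hole [557.43604461  49.4129722   44.        ] [19.63  2.24 91.66]
hole widths [19.63 -8.73 91.66] [19.62 13.21 91.66] [30.45  2.2  91.65] [ 8.48  2.28 91.67]
fence [ 43.55 -21.58  61.63] [ 42.96 105.83  61.63]
top [-1.000e-02 -8.500e-01 -1.332e+01] foot edge [ 7.28 -0.45 56.68]
```

```bash
python3 jog.py '[[[10, 2.8, 0, 0, 0, 0], [19.5, 2.8, 0, 0, 0, 0], [19.5, 2.8, 10, 0, 0, 0], [19.5, 2.8, 20, 0, 0, 0], [19.5, 2.8, 28, 0, 0, 0], [19.5, 2.8, 32, 0, 0, 0], [19.5, 2.8, 36, 0, 0, 0], [19.5, 2.8, 39, 0, 0, 0], [19.5, 2.8, 42, 0, 0, 0]]]'

```

```text
clock: 5.3
position: [558.1, 47.9, 94.3]
ee_rot: [0.992, 0.13, 0.0, -0.0]
contact_force: [-0.4, 1.1, -0.3]
gripper_width: 16.5
grasp_force: 58.8
```

The foot is about 6 mm below the bed top with no force on the tool, so the dog is in the bore.

```bash
python3 jog.py '[[[0, 0, 6, 0, 0, 0], [0, 0, 12, 0, 0, 0], [0, 0, 17, 0, 0, 0], [0, 0, 20, 0, 0, 0], [0, 0, 22, 0, 0, 0], [0, 0, 23.5, 0, 0, 0], [0, 0, 23.5, 0, 0, 0]]]'

```

```text
clock: 6.0
position: [558.1, 47.9, 70.8]
ee_rot: [0.992, 0.13, 0.0, -0.0]
contact_force: [-0.5, 0.9, -1.0]
gripper_width: 16.4
grasp_force: 58.9
```

```bash
python3 jog.py '[[[0, 0, 0, 0, 0, 0], [0, 0, 0, 0, 0, 0], [0, 0, 0, 0, 0, 0], [0, 0, 0, 0, 0, 0]]]' 40
python3 jog.py '[[[0, 0, -50, 0, 0, 0], [0, 0, -100, 0, 0, 0], [0, 0, -130, 0, 0, 0], [0, 0, -130, 0, 0, 0]]]' 85
python3 - <<'E'
from h import *
print(to_tool([542.2,327.5,200]),to_tool([542.2,327.5,56.5]))
E
```

```text
clock: 6.4
position: [558.1, 47.9, 70.9]
ee_rot: [0.992, 0.13, 0.0, -0.0]
contact_force: [-0.2, 0.3, 0.2]
gripper_width: 40.2
grasp_force: 0.0
clock: 6.8
position: [560.9, 48.6, 206.6]
ee_rot: [0.991, 0.13, 0.006, -0.001]
contact_force: [-0.3, -1.2, 0.7]
gripper_width: 85.4
grasp_force: 0.0
[  53.86178308 -274.32031581    7.20271215] [  52.1720787  -274.34288999  150.69276194]
```

```bash
python3 jog.py '[[[10, -50, 0, 0, 0, 0], [20, -100, 0, 0, 0, 0], [31, -150, 0, 0, 0, 0], [42, -200, 10, 0, 0, 0], [52, -245, 30, 0, 0, 0], [56.5, -274, 60, 0, 0, 0], [56.5, -274, 80, 0, 0, 0], [56.5, -274, 110, 0, 0, 0], [56.5, -274, 135, 0, 0, 0], [56.5, -274, 144, 0, 0, 0]]]'
python3 jog.py '[[[0, 0, 0, 0, 0, 0], [0, 0, 0, 0, 0, 0]]]' 
python3 jog.py '[[[0, 0, 0, 0, 0, 0], [0, 0, 0, 0, 0, 0], [0, 0, 0, 0, 0, 0], [0, 0, 0, 0, 0, 0], [0, 0, 0, 0, 0, 0], [0, 0, 0, 0, 0, 0], [0, 0, 0, 0, 0, 0]]]' 5
python3 jog.py '[[[0, 0, -50, 0, 0, 0], [0, 0, -80, 0, 0, 0], [0, 0, -80, 0, 0, 0], [0, 0, -80, 0, 0, 0], [0, 0, -80, 0, 0, 0]]]'
python3 - <<'E'
from h import *
print(to_tool([518.9,39,136]))
E
```

```text
clock: 7.8
position: [540.2, 325.7, 52.9]
ee_rot: [0.992, 0.129, -0.003, 0.002]
contact_force: [-0.5, -0.8, -0.6]
gripper_width: 85.3
grasp_force: 0.0
clock: 8.0
position: [542.8, 327.5, 57.6]
ee_rot: [0.992, 0.13, 0.001, -0.0]
contact_force: [-0.3, 0.4, -0.1]
gripper_width: 85.2
grasp_force: 0.0
clock: 8.7
position: [542.3, 327.3, 57.2]
ee_rot: [0.992, 0.13, 0.0, -0.0]
contact_force: [-0.9, -0.9, 2.8]
gripper_width: 16.4
grasp_force: 58.4
clock: 9.2
position: [541.2, 326.5, 135.2]
ee_rot: [0.992, 0.13, -0.001, 0.001]
contact_force: [-0.2, 0.2, 0.4]
gripper_width: 16.6
grasp_force: 58.5
[-9.54243299e+01  2.72148623e+02 -2.31383739e-01]
```

```bash
python3 jog.py '[[[-35, 30, 0, 0, 0, 0], [-70, 60, 0, 0, 0, 0], [-105, 90, 0, 0, 0, 0], [-117, 130, 0, 0, 0, 0], [-117, 180, 0, 0, 0, 0], [-117, 230, 0, 0, 0, 0], [-117, 260, 0, 0, 0, 0], [-117, 274, 0, 0, 0, 0], [-117, 274, 0, 0, 0, 0], [-117, 274, 0, 0, 0, 0]]]'
python3 jog.py '[[[0, 0, 0, 0, 0, 0], [0, 0, 0, 0, 0, 0]]]' 
python3 - <<'E'
from h import *
s=arm.read_state();print(s['position'],s['clock'])
w=arm.get_calibration("wrist"); np.savez('w2.npz',**{k:w[k] for k in('K','rvec','tvec')})
im=arm.get_image("wrist"); cv2.imwrite("pics/w3.png",cv2.resize(im[150:450,120:520],None,fx=2,fy=2,interpolation=cv2.INTER_CUBIC))
E
```

```text
clock: 10.2
position: [499.2, 32.5, 136.1]
ee_rot: [0.992, 0.13, -0.001, 0.0]
contact_force: [0.2, -0.4, -0.7]
gripper_width: 16.5
grasp_force: 58.7
clock: 10.4
position: [499.4, 33.4, 136.7]
ee_rot: [0.991, 0.131, -0.0, -0.0]
contact_force: [0.9, 0.4, -0.9]
gripper_width: 16.6
grasp_force: 58.7
[499.38162273  33.37512022 136.66586135] 10.4
```

View pics/w3.png

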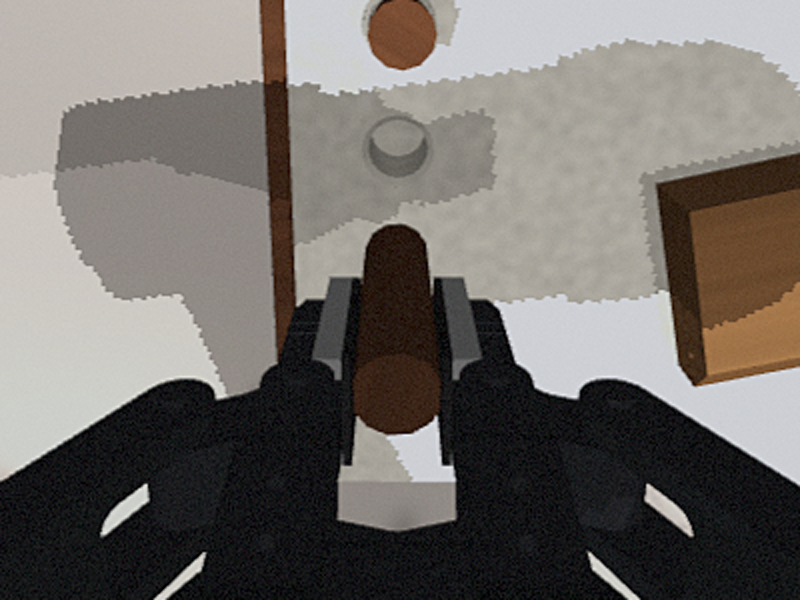

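The bore is at crop (398,147) with the dog's foot at (397,224) and its top unchanged. Dog 1 is standing in its bore at the top of the view.

```bash
python3 jog.py '[[[10, 0.5, 0, 0, 0, 0], [20.1, 0.5, 0, 0, 0, 0], [20.1, 0.5, 10, 0, 0, 0], [20.1, 0.5, 20, 0, 0, 0], [20.1, 0.5, 28, 0, 0, 0], [20.1, 0.5, 32, 0, 0, 0], [20.1, 0.5, 36, 0, 0, 0], [20.1, 0.5, 39, 0, 0, 0], [20.1, 0.5, 42, 0, 0, 0]]]'

```

```text
clock: 11.35
position: [519.4, 37.3, 94.9]
ee_rot: [0.992, 0.13, 0.001, -0.0]
contact_force: [-0.2, 0.8, -0.4]
gripper_width: 16.2
grasp_force: 58.6
```

```bash
python3 jog.py '[[[0, 0, 6, 0, 0, 0], [0, 0, 12, 0, 0, 0], [0, 0, 17, 0, 0, 0], [0, 0, 20, 0, 0, 0], [0, 0, 22, 0, 0, 0], [0, 0, 23, 0, 0, 0], [0, 0, 23, 0, 0, 0]]]'
python3 jog.py '[[[0, 0, 0, 0, 0, 0], [0, 0, 0, 0, 0, 0], [0, 0, 0, 0, 0, 0], [0, 0, 0, 0, 0, 0]]]' 40
python3 jog.py '[[[0, 0, -50, 0, 0, 0], [0, 0, -100, 0, 0, 0], [-20, 60, -160, 0, 0, 0], [-40, 110, -170, 0, 0, 0], [-40, 110, -170, 0, 0, 0], [-40, 110, -170, 0, 0, 0], [-40, 110, -170, 0, 0, 0]]]' 0
python3 - <<'E'
from h import *
s=arm.read_state();print(s['position'],s['clock'])
w=arm.get_calibration("wrist"); np.savez('w4.npz',**{k:w[k] for k in('K','rvec','tvec')})
cv2.imwrite("pics/w4.png",arm.get_image("wrist"))
E
```

```text
clock: 12.05
position: [519.4, 37.3, 71.7]
ee_rot: [0.992, 0.13, 0.0, -0.0]
contact_force: [-0.3, 4.5, -0.6]
gripper_width: 16.8
grasp_force: 58.4
clock: 12.45
position: [518.9, 36.6, 71.8]
ee_rot: [0.992, 0.13, -0.0, 0.0]
contact_force: [0.2, 0.2, 0.9]
gripper_width: 39.9
grasp_force: 0.0
clock: 13.15
position: [508.4, -80.3, 242.0]
ee_rot: [0.992, 0.129, 0.0, -0.0]
contact_force: [0.5, 1.6, -1.0]
gripper_width: 0.1
grasp_force: 0.0
[508.36582301 -80.32214822 241.97847261] 13.15
```

View pics/w4.png

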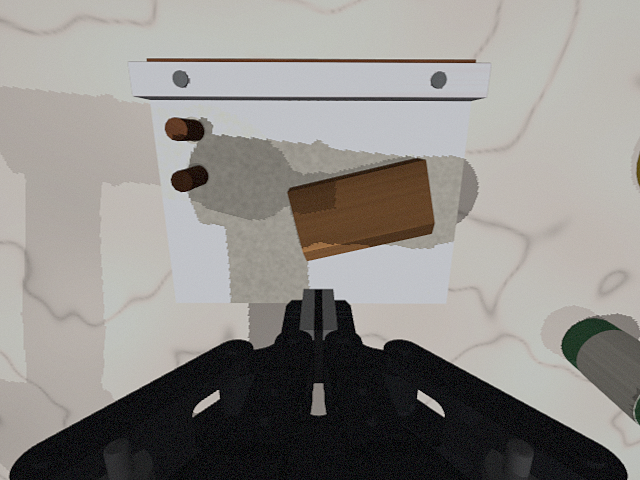

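Both dogs stand in the bores with equal exposed lengths, around (180,128) and (186,179). The board's fence-side top edge runs (289,189)-(426,158) and its bevelled foot edge (306,260)-(434,233).

```bash
python3 - <<'E'
from h import *
w=dict(np.load('w4.npz')); st=arm.read_state()
ex=np.array([np.cos(.2615),np.sin(.2615)]); ey=np.array([-ex[1],ex[0]])
h1=np.array([518.8,37.4]); O=h1-20*ex-105*ey; print('jig origin',O)
J=lambda p:np.array([(p[:2]-O)@ex,(p[:2]-O)@ey]).round(1)
print('TCP jig',J(st['position']),st['position'])
for n,p,z in [('far+y',(289,189),72),('far-y',(426,158),72),('bev+y',(306,260),58),('bev-y',(434,233),58),('top -y bev',(432,222),72),('dogtop0',(173,129),84),('dogtop1',(179,181),84),('fenceL',(150,100),44),('fenceR',(470,100),44),('bedL',(177,303),44),('bedR',(447,303),44)]:
    print(n,J(onz(w,p,z)))
E
```

```text
jig origin [526.62556854 -69.20094032]
TCP jig [-20.4  -5.4] [508.27823575 -79.65745134 241.36779245]
far+y [10.6 19.9]
far-y [ 36.  -94.7]
bev+y [-59.    6.8]
bev-y [ -32.7 -112.4]
top -y bev [ -18.7 -104.8]
dogtop0 [ 59.4 107.8]
dogtop1 [ 19.2 108.1]
fenceL [ 84.  140.7]
fenceR [  83.1 -137. ]
bedL [-111.1  141.4]
bedR [-112. -138.]
```

```bash
python3 jog.py '[[[-28, 20, 20, 0, 0, 0], [-55, 40, 50, 0, 0, 0], [-55, 40, 90, 0, 0, 0], [-55, 40, 130, 0, 0, 0], [-55, 40, 155, 0, 0, 0], [-55, 40, 170, 0, 0, 0], [-55, 40, 175, 0, 0, 0], [-55, 40, 175, 0, 0, 0], [-55, 40, 175, 0, 0, 0]]]'
python3 jog.py '[[[5, 0, 0, 0, 0, 0], [10, 0, 0, 0, 0, 0], [15, 0, 0, 0, 0, 0], [20, 0, 0, 0, 0, 0], [25, 0, 0, 0, 0, 0], [30, 0, 0, 0, 0, 0], [35, 0, 0, 0, 0, 0], [40, 0, 0, 0, 0, 0], [45, 0, 0, 0, 0, 0], [50, 0, 0, 0, 0, 0]]]'

```

```text
clock: 14.1
position: [466.6, -131.9, 67.3]
ee_rot: [0.991, 0.13, 0.0, 0.0]
contact_force: [0.7, 0.7, 0.5]
gripper_width: -0.0
grasp_force: 0.0
clock: 15.1
position: [514.7, -119.4, 66.8]
ee_rot: [0.992, 0.13, 0.0, -0.0]
contact_force: [-2.3, -0.1, 1.2]
gripper_width: 0.2
grasp_force: 0.8
```

```bash
python3 jog.py '[[[5, 0, 0, 0, 0, 0], [10, 0, 0, 0, 0, 0], [15, 0, 0, 0, 0, 0], [18, 0, 0, 0, 0, 0], [20, 0, 0, 0, 0, 0], [22, 0, 0, 0, 0, 0]]]'
python3 jog.py '[[[1.5, 0, 0, 0, 0, 0], [3, 0, 0, 0, 0, 0], [4.5, 0, 0, 0, 0, 0]]]'
python3 jog.py '[[[1, 0, 0, 0, 0, 0], [2, 0, 0, 0, 0, 0], [3, 0, 0, 0, 0, 0]]]'
```

```text
clock: 15.7
position: [534.7, -113.9, 66.7]
ee_rot: [0.992, 0.13, -0.001, -0.0]
contact_force: [-3.8, -0.8, 2.6]
gripper_width: -0.0
grasp_force: 1.9
clock: 16.0
position: [540.1, -112.6, 66.7]
ee_rot: [0.992, 0.13, 0.0, -0.0]
contact_force: [-2.0, 1.1, 0.0]
gripper_width: -0.0
grasp_force: 0.7
clock: 16.3
position: [540.9, -112.4, 66.7]
ee_rot: [0.992, 0.13, -0.002, -0.0]
contact_force: [-8.0, -1.6, 3.7]
gripper_width: 0.4
grasp_force: 3.8
```

```bash
python3 jog.py '[[[-10, 0, 0, 0, 0, 0], [-20, 0, -20, 0, 0, 0], [-30, 0, -60, 0, 0, 0], [-30, 20, -110, 0, 0, 0], [-30, 40, -160, 0, 0, 0], [-30, 40, -175, 0, 0, 0], [-30, 40, -175, 0, 0, 0], [-30, 40, -175, 0, 0, 0]]]'
cat > look.py <<'E'
from h import *
import sys
O=np.array([526.6,-69.2]);ex=np.array([np.cos(.2615),np.sin(.2615)]); ey=np.array([-ex[1],ex[0]])
J=lambda p:np.array([(p[:2]-O)@ex,(p[:2]-O)@ey]).round(1)
st=arm.read_state(); w=arm.get_calibration("wrist"); im=arm.get_image("wrist"); cv2.imwrite(f"pics/{sys.argv[1]}.png",im)
print('TCP jig',J(st['position']),st['position'].round(1),st['clock'])
hsv=cv2.cvtColor(im,cv2.COLOR_BGR2HSV); m=cv2.inRange(hsv,(5,90,25),(20,255,255)); m=cv2.morphologyEx(m,cv2.MORPH_OPEN,np.ones((5,5)))
cs=sorted(cv2.findContours(m,0,2)[0],key=cv2.contourArea)[-3:]
for c in cs:
    a=cv2.approxPolyDP(c,5,True)[:,0]; print(cv2.contourArea(c)); 
    for p in a: print(p, 'z72',J(onz(w,p,72)),'z44',J(onz(w,p,44)))
E
python3 look.py w5
python3 - <<'E'
from h import *
O=np.array([526.6,-69.2]);ex=np.array([np.cos(.2615),np.sin(.2615)]); ey=np.array([-ex[1],ex[0]])
p=onz(arm.get_calibration("scene"),(203,141),0); print('bottle',p,(p[:2]-O)@ex,(p[:2]-O)@ey)
E
```

```text
clock: 17.1
position: [524.4, -158.3, 242.2]
ee_rot: [0.992, 0.13, 0.002, -0.0]
contact_force: [0.5, -0.2, -1.2]
gripper_width: -0.2
grasp_force: 0.0
TCP jig [-25.2 -85.5] [ 524.4 -158.3  242.2] 17.1
381.0
[ 65 114] z72 [ 66.7 118.5] z44 [ 68.3 137.8]
[ 66 130] z72 [ 54.5 120.4] z44 [ 55.  139.8]
[ 82 133] z72 [ 52.2 107.8] z44 [ 52.4 126.1]
[ 82 116] z72 [ 65.2 105.2] z44 [ 66.7 123.2]
1244.5
[388  94] z72 [  81.2 -139.8] z44 [  84.2 -145.1]
[381  96] z72 [  79.7 -134.3] z44 [  82.6 -139.1]
[371 297] z72 [ -95.3 -134. ] z44 [-109.  -138.7]
[377 287] z72 [ -85.  -139.2] z44 [ -97.8 -144.4]
12299.5
[202  93] z72 [82.1  7.1] z44 [85.2 15.7]
[214 178] z72 [15.7  3.6] z44 [12.5 11.9]
[347 179] z72 [  14.7 -108.9] z44 [  11.3 -111.3]
[351  93] z72 [  82.  -110.5] z44 [  85. -113.]
bottle [ 439.60550783 -430.41866309    0.        ] -177.4227696677648 -326.4477370675298
```

```bash
python3 jog.py '[[[36, 25, 10, 0, 0, 0], [72, 49, 40, 0, 0, 0], [72, 49, 80, 0, 0, 0], [72, 49, 120, 0, 0, 0], [72, 49, 150, 0, 0, 0], [72, 49, 165, 0, 0, 0], [72, 49, 175, 0, 0, 0], [72, 49, 175, 0, 0, 0], [72, 49, 175, 0, 0, 0]]]'
python3 jog.py '[[[0, -6, 0, 0, 0, 0], [0, -12, 0, 0, 0, 0], [0, -18, 0, 0, 0, 0], [0, -24, 0, 0, 0, 0], [0, -30, 0, 0, 0, 0], [0, -36, 0, 0, 0, 0], [0, -42, 0, 0, 0, 0], [0, -48, 0, 0, 0, 0], [0, -54, 0, 0, 0, 0], [0, -60, 0, 0, 0, 0]]]'
```

```text
clock: 18.05
position: [606.6, -187.1, 67.0]
ee_rot: [0.992, 0.13, 0.0, 0.0]
contact_force: [-0.2, -0.3, -0.1]
gripper_width: -0.1
grasp_force: 0.0
clock: 19.05
position: [590.7, -128.7, 66.8]
ee_rot: [0.992, 0.13, -0.0, 0.0]
contact_force: [1.6, -1.8, 2.3]
gripper_width: 0.2
grasp_force: 1.0
```

```bash
python3 jog.py '[[[0, -6, 0, 0, 0, 0], [0, -12, 0, 0, 0, 0], [0, -17, 0, 0, 0, 0], [0, -21, 0, 0, 0, 0], [0, -25, 0, 0, 0, 0], [0, -28, 0, 0, 0, 0]]]'
python3 jog.py '[[[0, -1.5, 0, 0, 0, 0], [0, -3, 0, 0, 0, 0], [0, -4.5, 0, 0, 0, 0]]]'
python3 jog.py '[[[0, -1.5, 0, 0, 0, 0], [0, -3, 0, 0, 0, 0]]]'
```

```text
clock: 19.65
position: [583.5, -101.8, 66.8]
ee_rot: [0.992, 0.13, -0.0, -0.0]
contact_force: [1.5, -1.5, 0.7]
gripper_width: -0.3
grasp_force: 1.0
clock: 19.95
position: [582.4, -97.7, 66.8]
ee_rot: [0.992, 0.13, -0.0, 0.0]
contact_force: [1.1, -2.2, 1.4]
gripper_width: -0.2
grasp_force: 1.0
clock: 20.15
position: [581.6, -94.8, 66.8]
ee_rot: [0.992, 0.13, 0.0, -0.0]
contact_force: [-0.5, -1.4, 0.7]
gripper_width: 0.1
grasp_force: 1.0
```

```bash
python3 jog.py '[[[0, -1, 0, 0, 0, 0], [0, -2, 0, 0, 0, 0], [0, -2, 0, 0, 0, 0]]]'
python3 jog.py '[[[0, -1, 0, 0, 0, 0], [0, -2, 0, 0, 0, 0], [0, -2, 0, 0, 0, 0]]]'
```

```text
clock: 20.45
position: [581.0, -92.8, 66.7]
ee_rot: [0.992, 0.13, -0.0, -0.0]
contact_force: [0.5, -1.5, 1.1]
gripper_width: -0.1
grasp_force: 0.7
clock: 20.75
position: [580.9, -91.8, 66.9]
ee_rot: [0.992, 0.13, 0.0, 0.001]
contact_force: [1.7, -5.4, 0.2]
gripper_width: -0.0
grasp_force: 3.1
```

```bash
python3 jog.py '[[[0, 8, 0, 0, 0, 0], [0, 16, -10, 0, 0, 0], [0, 20, -50, 0, 0, 0], [-20, 20, -100, 0, 0, 0], [-50, 10, -140, 0, 0, 0], [-80, 0, -170, 0, 0, 0], [-80, 0, -170, 0, 0, 0], [-80, 0, -170, 0, 0, 0]]]'
python3 look.py w6
```

```text
clock: 21.55
position: [503.1, -111.6, 238.6]
ee_rot: [0.992, 0.13, 0.002, -0.0]
contact_force: [0.3, 0.0, -0.1]
gripper_width: 0.5
grasp_force: 0.0
TCP jig [-33.6 -34.9] [ 503.1 -111.6  238.6] 21.55
350.5
[130 158] z72 [ 24.1 120.8] z44 [ 22.4 135.6]
[133 174] z72 [ 11.1 120.4] z44 [  8.2 135.1]
[148 174] z72 [ 11.1 107.9] z44 [  8.2 121.4]
[147 157] z72 [ 24.8 106.7] z44 [ 23.3 120.2]
392.0
[123 101] z72 [ 67.6 119.3] z44 [ 70.2 134. ]
[122 118] z72 [ 55.1 122.2] z44 [ 56.4 137.1]
[138 122] z72 [ 52.  109.9] z44 [ 53.1 123.7]
[140 106] z72 [ 63.9 106.5] z44 [ 66.1 119.9]
13215.0
[149  81] z72 [82.  96.8] z44 [ 85.9 109.3]
[157 156] z72 [25.6 98.4] z44 [ 24.1 111. ]
[166 170] z72 [14.3 92.5] z44 [ 11.8 104.6]
[303 170] z72 [ 14.2 -21.3] z44 [ 11.6 -20.1]
[301  81] z72 [ 81.8 -20.7] z44 [ 85.7 -19.4]
```

View pics/w6.png

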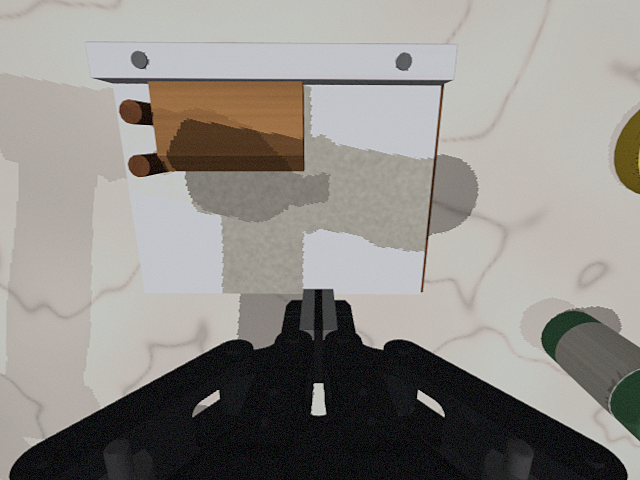

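The board is flush at the fence, top edge (149,81)-(301,81), with its end at the dogs. Next is the diagonal push on the bevel.

```bash
python3 jog.py '[[[10, -35, 20, 0, 0, 0], [23, -71, 50, 0, 0, 0], [23, -71, 90, 0, 0, 0], [23, -71, 130, 0, 0, 0], [23, -71, 150, 0, 0, 0], [23, -71, 155, 0, 0, 0], [23, -71, 155, 0, 0, 0], [23, -71, 155, 0, 0, 0]]]'
python3 jog.py '[[[5, 0, 0, 0, 0, 0], [10, 0, 0, 0, 0, 0], [14, 0, 0, 0, 0, 0], [17, 0, 0, 0, 0, 0], [17, 0, 0, 0, 0, 0]]]'
python3 -c "
from h import *
O=np.array([526.6,-69.2]);ex=np.array([.966,.2585]);p=arm.read_state()['position'];d=p[:2]-O;print(d@ex,d@[-.2585,.966],p[2])"
```

```text
clock: 22.4
position: [508.2, -37.0, 82.3]
ee_rot: [0.992, 0.13, 0.001, 0.0]
contact_force: [-0.1, 1.0, -0.3]
gripper_width: -0.1
grasp_force: 0.0
clock: 22.9
position: [524.3, -32.5, 82.0]
ee_rot: [0.992, 0.13, 0.0, -0.0]
contact_force: [-1.1, -0.6, -0.6]
gripper_width: 0.2
grasp_force: 0.0
7.273295600924229 36.04791543123239 82.02236322205623
```

```bash
python3 jog.py '[[[1, 0, 0.3, 0, 0, 0], [2, 0, 0.6, 0, 0, 0], [3, 0, 1, 0, 0, 0], [3, 0, 1, 0, 0, 0]]]'
python3 jog.py '[[[1, 0, 0.5, 0, 0, 0], [2, 0, 1.2, 0, 0, 0], [2, 0, 1.2, 0, 0, 0], [2, 0, 1.2, 0, 0, 0]]]'
```

```text
clock: 23.3
position: [526.6, -31.9, 80.7]
ee_rot: [0.992, 0.13, -0.0, 0.0]
contact_force: [0.3, -0.3, 0.5]
gripper_width: -0.0
grasp_force: 0.0
clock: 23.7
position: [527.0, -31.8, 80.4]
ee_rot: [0.992, 0.13, -0.002, 0.0]
contact_force: [-6.2, 0.2, 10.0]
gripper_width: 0.1
grasp_force: 5.1
```

```bash
python3 jog.py '[[[0.8, 0, 0, 0, 0, 0], [1.6, 0, 0, 0, 0, 0], [2.4, 0, 0, 0, 0, 0], [2.4, 0, 0, 0, 0, 0], [2.4, 0, 0, 0, 0, 0]]]'
```

```text
clock: 24.2
position: [528.0, -31.8, 80.4]
ee_rot: [0.992, 0.13, -0.003, 0.0]
contact_force: [-8.0, -1.1, 12.2]
gripper_width: -0.2
grasp_force: 6.9
```

```bash
python3 jog.py '[[[1, 0, -0.3, 0, 0, 0], [2, 0, -0.6, 0, 0, 0], [3, 0, -1, 0, 0, 0], [3, 0, -1, 0, 0, 0], [3, 0, -1, 0, 0, 0]]]'
python3 jog.py '[[[0, 0, 0, 0, 0, 0], [0, 0, 0, 0, 0, 0], [0, 0, 0, 0, 0, 0]]]'
```

```text
clock: 24.7
position: [528.4, -31.7, 80.5]
ee_rot: [0.992, 0.129, -0.006, 0.001]
contact_force: [-11.1, -2.2, 11.4]
gripper_width: 0.1
grasp_force: 7.9
clock: 25.0
position: [528.4, -31.7, 80.5]
ee_rot: [0.992, 0.129, -0.006, 0.001]
contact_force: [-10.7, -2.1, 11.8]
gripper_width: 0.0
grasp_force: 7.9
```

```bash
python3 jog.py '[[[1, 0, -0.3, 0, 0, 0], [2, 0, -0.6, 0, 0, 0], [3, 0, -1, 0, 0, 0], [4, 0, -1.3, 0, 0, 0], [4, 0, -1.3, 0, 0, 0]]]'
python3 jog.py '[[[0, 0, 0, 0, 0, 0], [0, 0, 0, 0, 0, 0], [0, 0, 0, 0, 0, 0], [0, 0, 0, 0, 0, 0], [0, 0, 0, 0, 0, 0]]]'
python3 look.py w7
```

```text
clock: 25.5
position: [528.9, -31.3, 80.6]
ee_rot: [0.992, 0.129, -0.01, 0.001]
contact_force: [-15.7, -2.1, 11.1]
gripper_width: 0.3
grasp_force: 9.4
clock: 26.0
position: [528.9, -31.3, 80.6]
ee_rot: [0.992, 0.129, -0.01, 0.001]
contact_force: [-13.6, -3.1, 11.3]
gripper_width: 0.1
grasp_force: 9.3
TCP jig [12. 36.] [528.9 -31.3  80.6] 26.0
1783.0
[150 187] z72 [ 68.2 101.4] z44 [ 63.6 115.1]
[136 191] z72 [ 66.7 107. ] z44 [ 61.8 121.9]
[137 205] z72 [ 61.2 107.5] z44 [ 55.2 122.5]
[125 192] z72 [ 66.3 111.3] z44 [ 61.4 127.1]
[101 194] z72 [ 65.6 120.7] z44 [ 60.4 138.5]
[ 95 202] z72 [ 62.5 123.6] z44 [ 56.7 142. ]
[100 228] z72 [ 52.  123.8] z44 [ 44.  142.3]
[116 237] z72 [ 48.2 118.2] z44 [ 39.4 135.4]
[134 234] z72 [ 49.5 110.7] z44 [ 40.9 126.4]
5400.5
[87 57] z72 [112.8 116. ] z44 [117.6 132.7]
[88 67] z72 [109.7 116.3] z44 [113.9 133.1]
[639  69] z72 [108.4 -73.6] z44 [112.3 -97.1]
[639  59] z72 [111.5 -72.7] z44 [116.1 -96. ]
45186.0
[154 144] z72 [84.1 97.4] z44 [ 82.8 110.3]
[169 277] z72 [30.7 99.3] z44 [ 18.1 112.6]
[187 295] z72 [22.3 92.9] z44 [  8.  104.7]
[301 296] z72 [21.7 44.5] z44 [ 7.3 46.1]
[303 288] z72 [25.5 43.6] z44 [11.8 45. ]
[333 288] z72 [25.4 31. ] z44 [11.8 29.7]
[335 296] z72 [21.7 30.1] z44 [ 7.2 28.6]
[442 296] z72 [ 21.6 -15.3] z44 [  7.1 -26.4]
[456 282] z72 [ 28.1 -20.5] z44 [ 15.  -32.6]
[475 145] z72 [ 83.3 -20.7] z44 [ 81.9 -32.9]
```

View pics/w7.png

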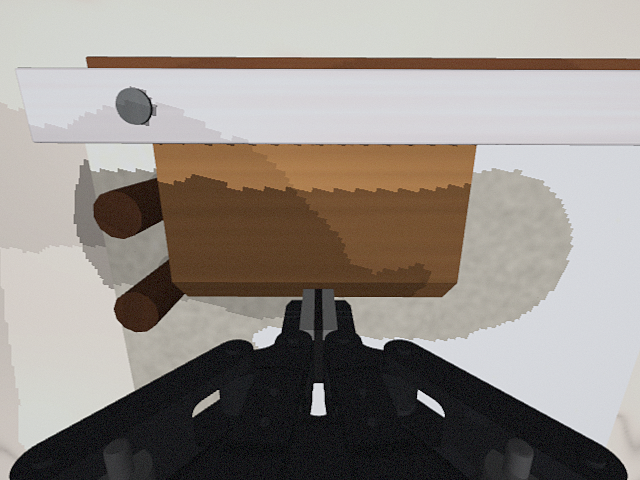

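The board is square and flush at the fence (154-475, row 144). Its end is against the dogs and the fingers sit on the middle of the bevel. The push is about 14 N towards the fence and 11 N down, so I'm handing in.

```bash
python3 -c "
from bench import arm
print(arm.read_state()['contact_force']); print(arm.job_done())"
```

```text
[-14.90964427  -2.53343912  11.01532359]
the job is handed in; nothing more can be done
None
```

I handed the job in at about 26 s: both dogs are fully home in the bores, and the board is flush to the fence and up against them. The fingers are still holding it on the bevel with about 15 N towards the fence and 11 N down; no verdict came back.

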